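# Trip test of the bench press's safety switch

## Task

Do the trip test on the grey safety switch box: first take the cardboard packet out from under the lever and stand it upright in the low open carton on the green cutting mat. Then press the round test button under the hood so that the lever trips and drops all the way down by itself, let the button come back out, and lift the lever up again to its top position so that it stays there. Leave everything else on the bench where it is.

Things in the scene. Friction and masses are not known exactly. Their poses are not given: they have to be found in the camera images.
- trip_unit: Grey steel switch box fixed to the bench, 90 (x) x 310 (y) mm, 252 high at -y, 190 at +y. Origin at bench height; z up, front looks to its own -x, towards the robot. In its frame (mm): front face x=-40; at +y the lever between steel cheeks (y 61..71 and 99..109, x to -85, z 125..195); at -y a sloping desk (y -147..-2, foot at x=-136, 73 to 128 high) with the test button under a hood.
- hood_edge (a point): Middle of the lower front edge of the steel hood plate over the button, at (-93, -75, 245) mm in the box's frame; the plate spans y -150..0 and reaches back to the front face. It keeps a tool pointing straight down off the button: lean the tool back towards the robot, best by 30 degrees, along the button's axis.
- button_top (a point): Centre of the test button's flat white top, a disc 50 mm across, 20 mm proud of a black collar 64 mm across. The point's z axis points out of the button, leaning 30 degrees from vertical towards the robot ((-0.5, 0, 0.866) in the box's frame); press along -z. When out it is at (-102, -75, 124) mm in the box's frame; it moves with the button.
- test_button (a joint): Travel of the button in m: 0 out, 0.012 fully in; sprung, 1.3 N at first to 6.3 N fully in, plus up to 3 N while it moves the latch. The lever trips at about 0.007: press it fully in to be sure. It springs back when let go.
- trip_lever (a joint): Lever angle in rad: 0 = top (points 50 degrees above level, towards the robot), 1.658 = fully down (45 degrees below level). At reading q its direction from the hinge in the box's x-z plane is (-cos a, sin a), a = 0.873 - q. Over-centre: below 0.26 it goes to 0 by itself and stays, beyond that it falls, damped, to the bottom in 1 to 3 s. About 2 N at the grip lifts it.
- lever_hinge (a point): The lever's hinge, at (-58, 85, 160) mm in the box's frame; the hinge axis is the box's y axis.
- lever_grip (a point): Point 115 mm from the hinge on the lever's centre line, in its black grip: a bar 20 mm wide (along the hinge axis), 18 mm thick, from 80 to 145 mm from the hinge. It moves with the lever: 79 mm above the bench when fully down, 248 mm at the top. It can be pinched across its 20 mm width and led round the arc.
- packet: Closed cardboard packet, 70 (x) x 55 (y) x 115 mm (z), about 0.25 kg, standing loose below the lever's outer end, where it stops the lever from dropping all the way. Origin: centre of its underside; its x axis is within 0.2 rad of the box's. The raised lever stands over its far side: grip it across the 55 mm with the tool leaning back towards the robot.
- carton: Low open empty cardboard carton on the green mat, fixed, 200 (x) x 150 (y) x 45 mm high, walls and floor 6 mm thick. Origin at the centre of its underside. It stands on the left or right of the bench.
- clear_box: Closed frosted white plastic box with blue clips, 200 x 150 x 60 mm, fixed, on the other side from the carton. Origin under its centre.
- tape_roll: Bystander: roll of clear tape lying flat, 80 mm across, 25 mm high, in front of the box. Origin under its centre.
- jar: Bystander: jar, 70 mm across, 100 mm high. Origin under its centre.
- bottle: Bystander: white bottle, 60 mm across, 160 mm high. Origin under its centre.
- hammer: Bystander: hammer lying along its x axis.
- screwdriver: Bystander: screwdriver lying along its x axis.
Not all that is in view belongs to the job. What is shaped like the packet but orange is not meant.

How it is judged:
By the outcome, as a careful person would: the job done as asked, in the order asked, and still so for the second after the job is handed in, with the robot touching nothing.
It also fails if it takes over 72 s, if anything falls off the work surface, if the arm or the gripper's body presses on something with over 40 N, if the wrist force passes 120 N, or if a joint passes its speed limit or range.

## Robot

A 6-joint arm with a two-finger parallel gripper is mounted at the origin on the work surface. World frame = base frame: x ahead of the robot, y to its left, z up, the work surface at z = 0. Lengths are in m, angles in rad, forces in N, time in s.
With the tool pointing down it reaches from about 0.375 to 0.9 m from the base axis. Payload 3.1 kg.
Tool frame: the origin (TCP) lies between the finger pads, 19 mm behind the fingertips; this is the grasp point; y points along the fingers, z is the direction in which the jaws open and shut, and the axes are right-handed (so a half turn about y gives the same grasp; the last joint's range is limited). The gripper opens to 85 mm and grips with 20 to 120 N. Pads are 22 mm wide; open, the fingers measure 114 mm over their backs; the gripper's body (76 mm by 85 mm) begins 54 mm behind the grasp point. The pads swing forward as they close: fully open they stand 13 mm farther back than shut.
Start: joints at [-1.46, 0.527, 1.433, -0, 1.181, -0.178], TCP at [0.178, -0.599, 0.25] pointing down, gripper open.
Joint ranges: [-3.08, 3.08], [-0.75, 2.2], [0.22, 2.44], [-1.43, 4.57], [0, 2.65], [-2.85, 2.85]. Speed limits (rad/s): [2.79, 2.79, 3.14, 3.14, 3.14, 3.14].

## Interface

Orientations are given as a unit quaternion [x, y, z, w].
In Python, from station import manip, eyes, workorder gives the robot as it stands. The module is installed in compiled form; this text tells all that it offers.
- The arm moves only by the shell command python3 -m jog 'ROWS' [OPENING] [FORCE]. ROWS is JSON, a list of rows, each a list of 2 entries, a list of its own where there are three numbers: the shift along the tool's x, y, z in cm, then the turn about the tool's y in rad. A call has 1 to 20 rows; each row is the pose to reach, as a shift and turn from the pose commanded when the call began, along the tool's axes at that moment; what a row does not reach only later rows make up. A row lasts 1/12 s, in which the tool goes at most 41.7 mm and 7.16 degrees, less where a joint would pass 70% of its speed; a pose out of reach is approached as far as the arm can. A call with a gripper value outside its range is refused whole. OPENING is the finger opening in cm, from 0 to 8.54, set as the call begins (- or left out, the last holds). The fingers move at their own pace and stop on an object; FORCE is the grip in N (left out, the last holds). Time passes only in rows, so rows that repeat a pose let the fingers close. It gives the time, the measured TCP pose, the force and the opening at its end, in the units of the state.
- manip.sense(): the state, without advancing time (a new reading comes with each control period).
- eyes.snapshot(name): name is "scene" or "side" or "wrist"; returns a dict with "frame" (400x640x3 uint8, red, green, blue), "vfov" (degrees; the focal length in pixels is half the picture's height over the tangent of half this angle, whatever the lens; pixels are square), "cx", "cy" (the principal point, pixels), "k1" (the pictures are not rectified: a ray, as slopes to the right and down, at radius r is drawn at 1 + k1 r^2 times it, then the intrinsics apply), "rvec" (rotation vector, rad) and "tvec" (3), from world to camera coordinates, as OpenCV has them. Camera axes: x right, y down, z forward; pixel columns grow to the right and rows downward; lengths in m; the calibration is good to about 2 mm. A picture is of the moment at which its call begins. There is no depth.
- workorder.sign_off(): hands the job in, once; it reports no verdict.
The state is a dict: "t": time; "q": joint angles; "qd": joint speeds; "tau": joint torques, N m; "tcp_pos": TCP position; "tool_rot": TCP orientation; "force": force on the tool from outside, world axes, zero at the start; "ft_torque": the same for the moment, N m; "finger_gap": opening from 0.0 (shut) to 1.0 (fully open).
Only numpy, scipy, OpenCV 4.12 (cv2) and the standard library are available. Lean on these libraries where they do the work, as an engineer would, in place of code of your own. Each camera call takes 0.05 s, during which the arm holds its last target. There are 200 camera calls.

## Working session

There is one attempt and no reset: what is moved stays moved. The work goes in short steps, Python scripts to look and compute and a shell command to move; the robot and the scene stay as the last step left them, time stands still between calls to the robot, and variables do not carry over. Pictures are saved under pics/ and viewed, about 8 in all and at most 12, crops included, and the job is handed in when it is done.

```bash
mkdir -p pics; cat > h.py <<'E'
import numpy as np, cv2
from station import manip, eyes, workorder
from scipy.spatial.transform import Rotation as R
def snap(n,save=None):
    s=eyes.snapshot(n); f=200/np.tan(np.radians(s['vfov'])/2)
    s['K']=np.array([[f,0,s['cx']],[0,f,s['cy']],[0,0,1]]); s['D']=np.array([s['k1'],0,0,0.])
    s['R']=cv2.Rodrigues(np.array(s['rvec'],float))[0]; s['t']=np.array(s['tvec'],float); s['C']=-s['R'].T@s['t']
    if save: cv2.imwrite('pics/'+save,s['frame'][:,:,::-1])
    return s
def ray(s,uv):
    p=cv2.undistortPoints(np.array(uv,float).reshape(-1,1,2),s['K'],s['D']).reshape(-1,2)
    d=np.c_[p,np.ones(len(p))]@s['R']; return d
def onz(s,uv,z):
    d=ray(s,uv); return s['C']+d*((z-s['C'][2])/d[:,2])[:,None]
def proj(s,P):
    return cv2.projectPoints(np.array(P,float).reshape(-1,1,3),np.array(s['rvec'],float),s['t'],s['K'],s['D'])[0].reshape(-1,2)
def tri(s1,a,s2,b):
    d1=ray(s1,[a])[0];d2=ray(s2,[b])[0]
    A=np.c_[d1,-d2];x=np.linalg.lstsq(A,s2['C']-s1['C'],rcond=None)[0]
    p=s1['C']+d1*x[0];q=s2['C']+d2*x[1];return (p+q)/2,np.linalg.norm(p-q)
E
python3 - <<'E'
from h import *
for n in ['scene','side','wrist']:
    s=snap(n,n+'0.png');print(n,s['C'],s['R'][2],s['vfov'])
m=manip.sense();print(m['t'],m['tcp_pos'],R.from_quat(m['tool_rot']).as_matrix())
a=[cv2.imread(f'pics/{n}0.png') for n in ('scene','side')]
E
```

```text
scene [1.2229434  0.34248372 1.25293445] [-0.50848819 -0.26845013 -0.81815297] 50.09205084208136
side [ 0.32421273 -0.85882516  1.28805508] [ 0.16650522  0.60432154 -0.77914792] 48.223051218690465
wrist [ 0.25779641 -0.57486643  0.37143389] [-0.30454168 -0.08841792 -0.94838633] 59.34120735666638
0.15 [ 0.17796586 -0.59857488  0.24922998] [[-9.58583212e-01 -2.18178817e-04  2.84812531e-01]
 [-2.84812478e-01  1.71461384e-03 -9.58581719e-01]
 [-2.79201282e-04 -9.99998506e-01 -1.70574009e-03]]
```

View pics/scene0.png

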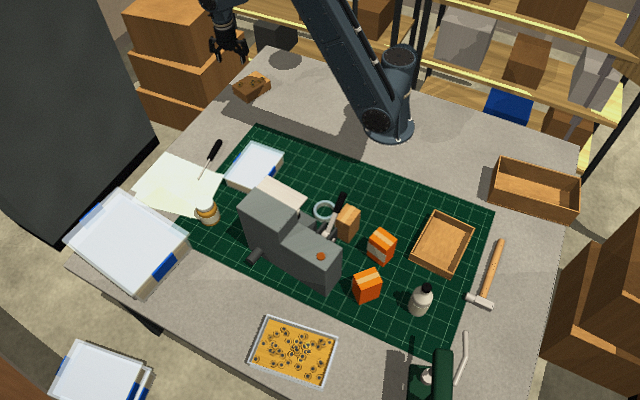

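View pics/side0.png

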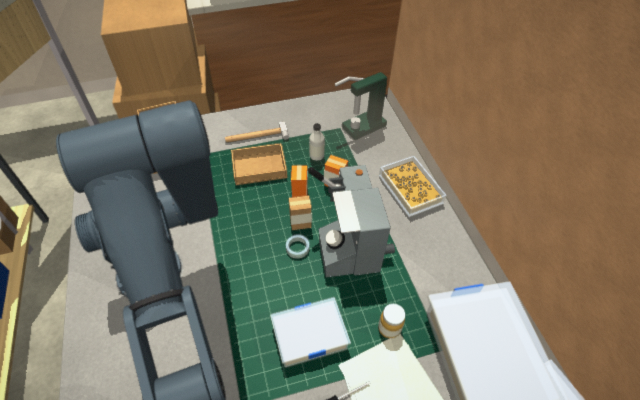

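Scene view: the grey box is at about (290,235), with the lever at (335,210). The packet candidates are brown (348,222), orange (381,246) and orange (367,286). The brown one under the lever fits, since orange is excluded. Carton candidates are (442,243) on the green mat and (535,190) off it, so I take the one on the mat. Next I'll confirm both in an enlarged crop.

```bash
python3 - <<'E'
import cv2,numpy as np
a=cv2.imread('pics/scene0.png')[165:305,230:480]; b=cv2.imread('pics/side0.png')[135:285,220:400]
a=cv2.resize(a,None,fx=3.2,fy=3.2,interpolation=cv2.INTER_CUBIC)
b=cv2.resize(b,None,fx=4,fy=4,interpolation=cv2.INTER_CUBIC)
def grid(im,x0,y0,f):
    for x in range(x0//20*20+20,int(x0+im.shape[1]/f),20): cv2.putText(im,str(x),(int((x-x0)*f),10),0,.35,(255,255,255));cv2.line(im,(int((x-x0)*f),12),(int((x-x0)*f),18),(255,255,255))
    for y in range(y0//20*20+20,int(y0+im.shape[0]/f),20): cv2.putText(im,str(y)+'-',(0,int((y-y0)*f)+4),0,.35,(255,255,255))
grid(a,230,165,3.2);grid(b,220,135,4)
cv2.imwrite('pics/ca.png',a);cv2.imwrite('pics/cb.png',b)
E
```

```text
(no output)
```

View pics/ca.png

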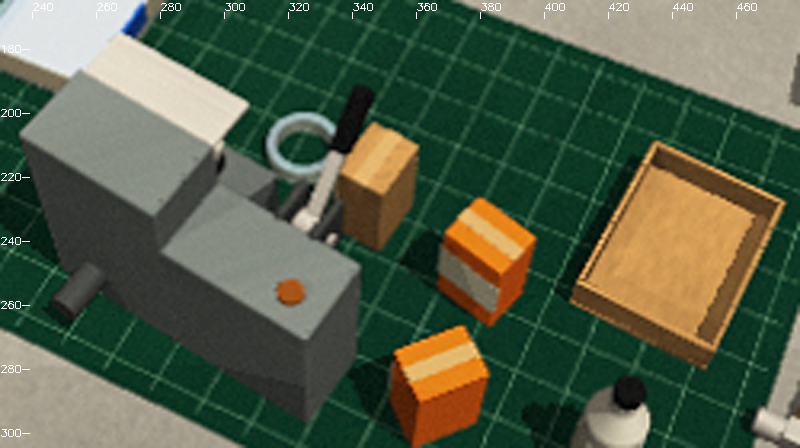

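View pics/cb.png

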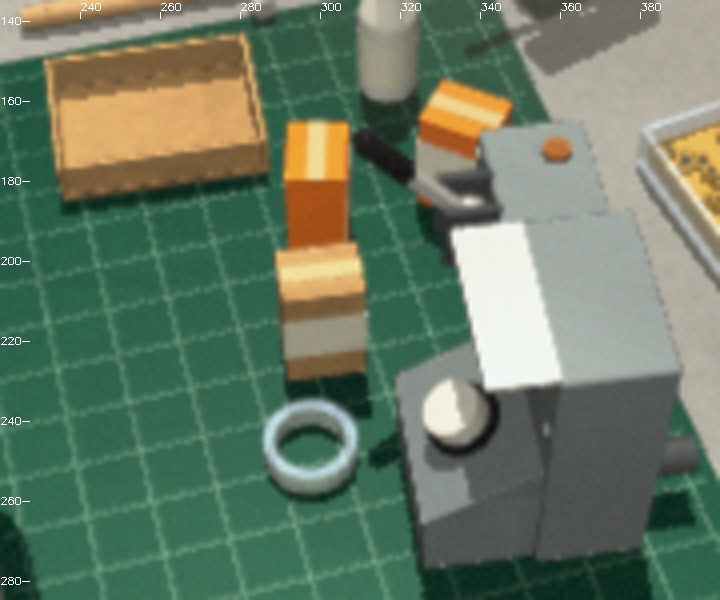

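```bash
cat > m.py <<'E'
from h import *
np.set_printoptions(precision=4,suppress=True)
A=lambda l:[(230+x/3.2,165+y/3.2) for x,y in l]
B=lambda l:[(220+x/4,135+y/4) for x,y in l]
s=snap('scene');d=snap('side')
print('hi top',onz(s,A([(83,68),(22,133),(155,217),(215,150)]),.252))
print('lo top',onz(s,A([(359,266),(305,340),(163,252)]),.190))
print('hi top side',onz(d,B([(525,222),(632,210),(680,372),(560,385)]),.252))
print('lo side',onz(d,B([(478,133),(582,121),(605,205)]),.190))
print('pk scene',onz(s,A([(374,123),(418,148),(382,193),(338,170)]),.115))
print('pk side',onz(d,B([(276,253),(355,242),(363,282),(280,303)]),.115), onz(d,B([(288,380),(363,372)]),0))
print('pk bottom scene',onz(s,A([(378,250)]),0))
print('carton scene',onz(s,A([(655,142),(784,205),(706,366),(570,298)]),.045))
print('carton side',onz(d,B([(45,62),(243,36),(268,175),(65,200)]),.045))
for n,a,b in [('hinge',(300,228),None),('griptip',(362,92),(362,133))]:
  if b: print(n,tri(s,A([a])[0],d,B([b])[0]))
print('orange near side',onz(d,B([(287,122),(349,122),(349,181),(285,181)]),.115))
print('orange scene',onz(s,A([(480,198),(536,240),(497,273),(442,235)]),.115))
print('tape',onz(d,B([(311,445)]),.0125))
E
python3 m.py
```

```text
hi top [[ 0.6461 -0.1874  0.252 ]
 [ 0.7319 -0.198   0.252 ]
 [ 0.7538 -0.0477  0.252 ]
 [ 0.6712 -0.0349  0.252 ]]
lo top [[ 0.6879  0.1145  0.19  ]
 [ 0.773   0.1041  0.19  ]
 [ 0.7528 -0.0473  0.19  ]]
hi top side [[ 0.6698 -0.046   0.252 ]
 [ 0.7524 -0.0565  0.252 ]
 [ 0.7315 -0.2079  0.252 ]
 [ 0.6456 -0.1956  0.252 ]]
lo side [[0.6837 0.1059 0.19  ]
 [0.7725 0.0956 0.19  ]
 [0.7588 0.0024 0.19  ]]
pk scene [[0.4957 0.0416 0.115 ]
 [0.5036 0.0937 0.115 ]
 [0.5673 0.0837 0.115 ]
 [0.5624 0.0337 0.115 ]]
pk side [[0.5013 0.0853 0.115 ]
 [0.569  0.0791 0.115 ]
 [0.5641 0.0354 0.115 ]
 [0.492  0.0324 0.115 ]] [[0.495  0.0348 0.    ]
 [0.5608 0.0255 0.    ]]
pk bottom scene [[0.5663 0.0833 0.    ]]
carton scene [[0.3403 0.3022 0.045 ]
 [0.3556 0.4493 0.045 ]
 [0.5663 0.4304 0.045 ]
 [0.5552 0.2857 0.045 ]]
carton side [[0.3497 0.4385 0.045 ]
 [0.5457 0.4218 0.045 ]
 [0.5267 0.2348 0.045 ]
 [0.3394 0.2549 0.045 ]]
griptip (array([0.5702, 0.0591, 0.271 ]), np.float64(0.0005594740091454675))
orange near side [[0.5466 0.2308 0.115 ]
 [0.6004 0.2158 0.115 ]
 [0.582  0.1473 0.115 ]
 [0.528  0.1623 0.115 ]]
orange scene [[0.5302 0.1716 0.115 ]
 [0.5499 0.2378 0.115 ]
 [0.5995 0.2179 0.115 ]
 [0.5846 0.155  0.115 ]]
tape [[ 0.496  -0.0444  0.0125]]
```

Both crops agree. The brown packet stands at about world (0.532, 0.060), beneath the lever tip, which triangulates to z = 0.271 as expected. The carton on the mat is at about (0.448, 0.361). Jog cannot tilt the tool, so I'll work vertically with the fingers or pads offset clear of the lever and hood. A check of the box pose by projection can go along with the first move.

```bash
cat >> h.py <<'E'
YAW=-.135; O=np.array([.7056,-.0464,0])
def bw(p): return O+R.from_euler('z',YAW).apply(np.array(p)/1000)
def go(target,ang=YAW):
    m=manip.sense(); M=R.from_quat(m['tool_rot']).as_matrix(); p=np.array(m['tcp_pos'])
    a=np.arctan2(M[1,0],M[0,0]); 
    print('t %.2f'%m['t'],'pos',p.round(4),'ang %.3f'%a,'F',np.array(m['force']).round(1),'gap %.3f'%m['finger_gap'],'q',np.round(m['q'],2))
    print(' -> shift cm',(M.T@(np.array(target)-p)*100).round(2),'turn',round(-(ang-a),3))
E
python3 - <<'E'
from h import *
go([.45,-.33,.27])
s=snap('scene');d=snap('side')
for n,p in dict(button=[-102,-75,124],hood=[-93,-75,245],lo=[-40,155,190],hi=[-40,-155,252]).items():
    w=bw(p);a=proj(s,w)[0];b=proj(d,w)[0];print(n,w.round(4),'ca',((a-[230,165])*3.2).round(),'cb',((b-[220,135])*4).round())
E
python3 -m jog '[[[-34,-2,-18.5],-1.4],[[-34,-2,-18.5],-1.4],[[-34,-2,-18.5],-1.4],[[-34,-2,-18.5],-1.4],[[-34,-2,-18.5],-1.4],[[-34,-2,-18.5],-1.4],[[-34,-2,-18.5],-1.4],[[-34,-2,-18.5],-1.4],[[-34,-2,-18.5],-1.4],[[-34,-2,-18.5],-1.4],[[-34,-2,-18.5],-1.4],[[-34,-2,-18.5],-1.4],[[-34,-2,-18.5],-1.4]]' 8.54
python3 -c "
from h import *
go([.44,.05,.27])"
```

```text
t 0.25 pos [ 0.178  -0.5988  0.2495] ang -2.853 F [-0.8 -1.3 -0.4] gap 1.003 q [-1.46  0.53  1.43 -0.    1.18 -0.18]
 -> shift cm [-33.73  -2.02 -18.02] turn -2.718
button [ 0.5944 -0.107   0.124 ] ca [197. 137.] cb [448. 404.]
hood [ 0.6034 -0.1082  0.245 ] ca [181.  70.] cb [466. 309.]
lo [0.6868 0.1126 0.19  ] ca [358. 264.] cb [479. 127.]
hi [ 0.6451 -0.1946  0.252 ] ca [77. 64.] cb [559. 384.]
t: 1.43
tcp_pos: [0.4514, -0.3247, 0.2701]
tool_rot: [0.528, -0.47, 0.47, -0.528]
force: [0.5, -0.4, -0.1]
finger_gap: 0.998
t 1.43 pos [ 0.4514 -0.3247  0.2701] ang -1.454 F [ 0.5 -0.4 -0.1] gap 0.998 q [-0.82  0.41  1.58 -0.    1.15 -0.94]
 -> shift cm [-37.35  -0.     3.24] turn -1.319
```

```bash
python3 -m jog '[[[-37.3,0,3.2],-1.32],[[-37.3,0,3.2],-1.32],[[-37.3,0,3.2],-1.32],[[-37.3,0,3.2],-1.32],[[-37.3,0,3.2],-1.32],[[-37.3,0,3.2],-1.32],[[-37.3,0,3.2],-1.32],[[-37.3,0,3.2],-1.32],[[-37.3,0,3.2],-1.32],[[-37.3,0,3.2],-1.32],[[-37.3,0,3.2],-1.32],[[-37.3,0,3.2],-1.32],[[-37.3,0,3.2],-1.32]]'
python3 - <<'E'
from h import *
w=snap('wrist','w1.png');print(w['C'],w['R'][2])
p=np.array([.532,.0605,0])
Rz=R.from_euler('z',-.135)
c=np.array([[-35,-27.5,115],[-35,27.5,115],[35,27.5,115],[35,-27.5,115],[-35,-27.5,0],[-35,27.5,0]])/1000
print(proj(w,p+Rz.apply(c)).round())
go(p)
E
```

```text
t: 2.52
tcp_pos: [0.4392, 0.0487, 0.2701]
tool_rot: [0.705, -0.048, 0.049, -0.705]
force: [0.6, 0.3, -0.4]
finger_gap: 1.003
[0.35974757 0.060534   0.39234534] [ 0.31502746 -0.04303064 -0.94810657]
[[319. 241.]
 [383. 241.]
 [379. 309.]
 [320. 309.]
 [321. 198.]
 [367. 198.]]
t 2.57 pos [0.4393 0.0485 0.2701] ang -0.138 F [-0.6  0.2  0.4] gap 1.000 q [-0.14  0.25  1.85 -0.    1.04 -1.58]
 -> shift cm [ 9.02 27.01  2.46] turn -0.003
```

View pics/w1.png

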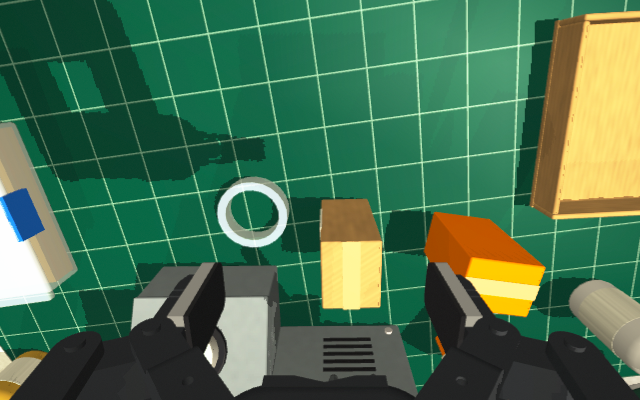

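Wrist view: the packet top spans columns 321–381 and rows 241–308, within 2 px of the prediction, so its pose is good. I'll go down behind it and straddle it from the robot side, staying clear of the lever.

```bash
python3 -m jog '[[[0,4,2.5],0],[[0,8,2.5],0],[[0,12,2.5],0],[[0,16,2.5],0],[[0,18.5,2.5],0],[[0,18.5,2.5],0],[[2,18.5,2.5],0],[[4,18.5,2.5],0],[[5.5,18.5,2.5],0],[[7,18.5,2.5],0],[[7,18.5,2.5],0],[[7,18.5,2.5],0]]'
python3 -c "
from h import *
go([.5122,.0632,.085])"
python3 -m jog '[[[0,0,0],0],[[0,0,0],0],[[0,0,0],0],[[0,0,0],0],[[0,0,0],0],[[0,0,0],0],[[0,0,0],0],[[0,0,0],0],[[0,0,0],0],[[0,0,0],0]]' 3 50
```

```text
t: 3.57
tcp_pos: [0.5129, 0.0639, 0.0864]
tool_rot: [0.706, -0.047, 0.049, -0.705]
force: [-0.2, 0.4, 1.0]
finger_gap: 1.001
t 3.57 pos [0.5129 0.0639 0.0864] ang -0.135 F [-0.2  0.4  1. ] gap 1.001 q [-0.09  0.65  1.84  0.    0.66 -1.53]
 -> shift cm [-0.06  0.14 -0.08] turn -0.0
t: 4.4
tcp_pos: [0.5106, 0.0648, 0.0855]
tool_rot: [0.706, -0.048, 0.046, -0.705]
force: [-3.1, -1.9, 6.8]
finger_gap: 0.645
```

```bash
python3 -m jog '[[[0,-0.5,0],0],[[-1,-1,0],0],[[-3,-1.5,0],0],[[-6,-3,0],0],[[-8,-6,0],0],[[-9,-9,0],0],[[-9,-11,0],0],[[-9,-11,0],0]]'
python3 -c "
from h import *
go([.428,.3635,.185],-.09)"
```

```text
t: 5.07
tcp_pos: [0.4229, 0.0771, 0.1983]
tool_rot: [-0.706, 0.044, -0.049, 0.706]
force: [0.8, -0.5, -1.6]
finger_gap: 0.637
t 5.07 pos [0.4229 0.0771 0.1983] ang -0.132 F [ 0.8 -0.5 -1.6] gap 0.637 q [-0.08  0.35  1.96  0.    0.82 -1.52]
 -> shift cm [-3.27  1.32 28.46] turn -0.042
```

```bash
python3 -m jog '[[[-0.3,0,3],-0.04],[[-0.7,0,6.5],-0.04],[[-1,0,10],-0.04],[[-1.5,0,14],-0.04],[[-2,0,18],-0.04],[[-2.5,0,22],-0.04],[[-3,0,25],-0.04],[[-3.3,0,27.5],-0.04],[[-3.3,0,28.5],-0.04],[[-3.3,0,28.5],-0.04],[[-3.3,0,28.5],-0.04]]'
python3 - <<'E'
from h import *
go([.428,.3635,.092],-.09)
snap('scene','s2.png');snap('side','d2.png')
a=cv2.imread('pics/scene0.png')
A=cv2.resize(cv2.imread('pics/s2.png')[130:300,330:530],None,fx=2,fy=2);B=cv2.resize(cv2.imread('pics/d2.png')[60:230,200:400],None,fx=2,fy=2)
cv2.imwrite('pics/c2.png',np.hstack([A,B]))
E
```

```text
t: 5.98
tcp_pos: [0.4267, 0.3628, 0.1938]
tool_rot: [0.707, -0.033, 0.032, -0.706]
force: [-0.4, -1.2, -2.2]
finger_gap: 0.636
t 5.98 pos [0.4267 0.3628 0.1938] ang -0.092 F [-0.4 -1.2 -2.2] gap 0.636 q [ 0.51  0.51  1.65 -0.    0.98 -0.97]
 -> shift cm [ 0.14 10.18  0.1 ] turn -0.002
```

View pics/c2.png

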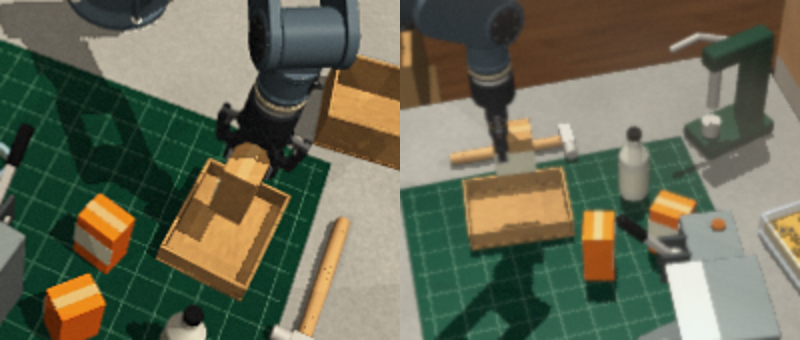

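The scene half shows the packet held upright over the carton, and the lever is still up. Lowering it now.

```bash
python3 -m jog '[[[0,3,0],0],[[0,6,0],0],[[0,8,0],0],[[0,9,0],0],[[0,9.6,0],0],[[0,9.8,0],0],[[0,10,0],0],[[0,10.1,0],0],[[0,10.1,0],0]]'
python3 -c "
from h import *
go([.428,.3635,.092],-.09)"
```

```text
t: 6.83
tcp_pos: [0.4283, 0.3638, 0.0949]
tool_rot: [-0.706, 0.032, -0.033, 0.707]
force: [-0.8, -0.1, -2.3]
finger_gap: 0.635
t 6.83 pos [0.4283 0.3638 0.0949] ang -0.093 F [-0.8 -0.1 -2.3] gap 0.635 q [ 0.51  0.67  1.72 -0.    0.76 -0.97]
 -> shift cm [-0.02  0.29 -0.03] turn -0.003
```

```bash
python3 -m jog '[[[0,0.1,0],0],[[0,0.2,0],0],[[0,0.3,0],0],[[0,0.3,0],0]]'
python3 -m jog '[[[0,0.1,0],0],[[0,0.1,0],0]]'
```

```text
t: 7.17
tcp_pos: [0.4279, 0.3638, 0.0915]
tool_rot: [-0.706, 0.032, -0.033, 0.707]
force: [1.0, -1.2, 1.8]
finger_gap: 0.639
t: 7.33
tcp_pos: [0.4279, 0.3637, 0.0915]
tool_rot: [-0.706, 0.032, -0.033, 0.707]
force: [-1.0, -1.5, 8.5]
finger_gap: 0.637
```

Contact with the floor (8.5 N). I'll release in place, then retreat straight up.

```bash
python3 -m jog '[[[0,-0.1,0],0],[[0,-0.1,0],0],[[0,-0.1,0],0],[[0,-0.1,0],0],[[0,-0.1,0],0],[[0,-0.1,0],0],[[0,-0.1,0],0],[[0,-0.1,0],0],[[0,-2,0],0],[[0,-5,0],0],[[0,-9,0],0],[[0,-13,0],0],[[0,-17,0],0],[[0,-18,0],0],[[0,-18,0],0]]' 8.54
python3 - <<'E'
from h import *
go(bw([-250,-75,300]),YAW)
snap('scene','s3.png');w=snap('wrist','w3.png')
A=cv2.resize(cv2.imread('pics/s3.png')[165:305,330:480],None,fx=2.3,fy=2.3);B=cv2.resize(cv2.imread('pics/w3.png'),None,fx=.7,fy=.7)
A=cv2.resize(A,(300,280));cv2.imwrite('pics/c3.png',np.hstack([A,B]))
E
```

```text
t: 8.58
tcp_pos: [0.4296, 0.3647, 0.2742]
tool_rot: [-0.705, 0.03, -0.036, 0.708]
force: [-0.3, 0.4, 0.0]
finger_gap: 1.0
t 8.58 pos [0.4296 0.3647 0.2742] ang -0.093 F [-0.3  0.4  0. ] gap 1.000 q [ 0.51  0.41  1.57 -0.    1.15 -0.97]
 -> shift cm [  6.01  -2.77 -44.8 ] turn 0.042
```

View pics/c3.png

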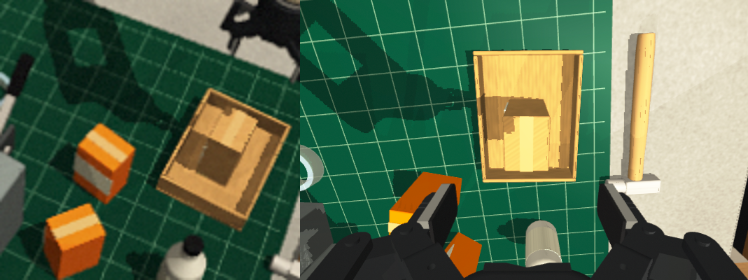

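The packet stands upright in the carton. For the button I'll turn the tool so the jaws open along the box's x. The front finger of the fully open gripper can then reach under the hood while the body stays outside it.

```bash
python3 -m jog '[[[0.5,-2,-4],0.1],[[1,-2.5,-8],0.22],[[2,-2.8,-12],0.34],[[3,-2.8,-16],0.46],[[4,-2.8,-20],0.58],[[5,-2.8,-24],0.7],[[6,-2.8,-28],0.82],[[6,-2.8,-32],0.94],[[6,-2.8,-36],1.06],[[6,-2.8,-40],1.18],[[6,-2.8,-44],1.3],[[6,-2.8,-44.8],1.42],[[6,-2.8,-44.8],1.54],[[6,-2.8,-44.8],1.61],[[6,-2.8,-44.8],1.61],[[6,-2.8,-44.8],1.61]]'
python3 - <<'E'
from h import *
go(bw([-190,-75,145]),YAW-np.pi/2)
w=snap('wrist','w4.png')
M=bw([-102,-75,124]); e=R.from_euler('z',YAW)
th=np.linspace(0,2*np.pi,8,endpoint=False)
pts=[M+e.apply([.025*np.cos(t)*.866,.025*np.sin(t),.025*np.cos(t)*.5]) for t in th]
u=proj(w,pts).round();print(u.tolist(), proj(w,[bw([-93,-150,245]),bw([-93,0,245])]).round().tolist())
im=cv2.imread('pics/w4.png')
for x,y in u: cv2.circle(im,(int(x),int(y)),2,(0,0,255),-1)
for x,y in proj(w,[bw([-93,-150,245]),bw([-93,0,245])]): cv2.circle(im,(int(x),int(y)),3,(255,0,255),-1)
cv2.imwrite('pics/w4o.png',im)
E
```

```text
t: 10.02
tcp_pos: [0.4447, -0.0877, 0.296]
tool_rot: [-0.467, 0.533, -0.53, 0.466]
force: [0.0, -0.5, -0.3]
finger_gap: 1.003
t 10.02 pos [ 0.4447 -0.0877  0.296 ] ang -1.701 F [ 0.  -0.5 -0.3] gap 1.003 q [-0.44  0.23  1.78 -0.    1.13 -0.31]
 -> shift cm [-0.06 15.07  6.36] turn 0.005
[[530.0, 182.0], [524.0, 160.0], [502.0, 149.0], [478.0, 155.0], [467.0, 174.0], [473.0, 193.0], [493.0, 205.0], [517.0, 200.0]] [[584.0, 350.0], [660.0, 94.0]]
```

View pics/w4o.png

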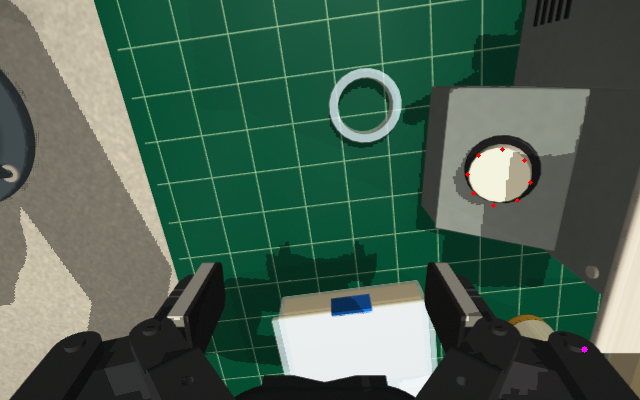

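Wrist view: the button is centred at (500,175), and the predicted rim lands on it within about 2 px. Now going down and in.

```bash
python3 -m jog '[[[0,4,0],0],[[0,8,0],0],[[0,12,0],0],[[0,14.6,1],0],[[0,14.6,3],0],[[0,14.6,5],0],[[0,14.6,7],0],[[0,14.6,8.5],0],[[0,14.6,9],0],[[0,14.6,9],0],[[0,14.6,9],0]]'
python3 - <<'E'
from h import *
go(bw([-157,-75,131]),YAW-np.pi/2)
snap('side','d5.png');snap('scene','s5.png')
cv2.imwrite('pics/d5c.png',cv2.resize(cv2.imread('pics/d5.png')[170:290,260:400],None,fx=5,fy=5,interpolation=cv2.INTER_CUBIC))
E
```

```text
t: 10.98
tcp_pos: [0.5342, -0.0992, 0.1511]
tool_rot: [-0.467, 0.532, -0.531, 0.466]
force: [-0.9, 0.3, -0.5]
finger_gap: 1.002
t 10.98 pos [ 0.5342 -0.0992  0.1511] ang -1.701 F [-0.9  0.3 -0.5] gap 1.002 q [-0.39  0.56  1.73 -0.    0.86 -0.26]
 -> shift cm [-0.03  2.01  0.58] turn 0.005
```

View pics/d5c.png

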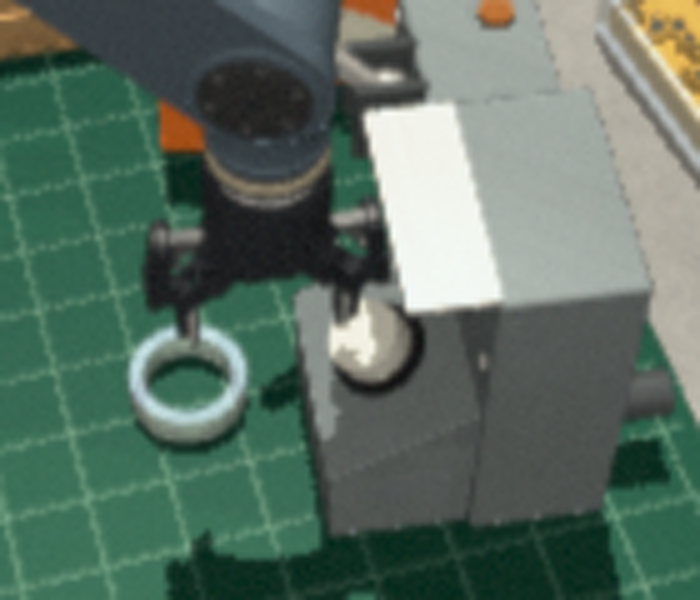

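The side crop shows the finger just above the near part of the button at (345,300), with the knuckle close to the hood edge at (390,280). I'll back off 4 mm, go down, then press along the button's axis.

```bash
python3 -m jog '[[[0,0,-0.5],0],[[0,0.8,-0.5],0],[[0,1.5,-0.5],0],[[0,2.2,-0.5],0],[[0,2.2,-0.5],0]]'
python3 -m jog '[[[0,0.26,0.15],0],[[0,0.52,0.3],0],[[0,0.52,0.3],0]]'
python3 -c "
from h import *
go(bw([-157,-75,131]),YAW-np.pi/2)"
```

```text
t: 11.5
tcp_pos: [0.5292, -0.099, 0.1284]
tool_rot: [-0.466, 0.533, -0.531, 0.465]
force: [0.1, -0.4, -0.6]
finger_gap: 1.003
t: 11.75
tcp_pos: [0.5336, -0.0998, 0.1244]
tool_rot: [0.466, -0.532, 0.532, -0.466]
force: [-0.2, -0.6, -0.2]
finger_gap: 1.0
t 11.75 pos [ 0.5336 -0.0998  0.1244] ang -1.703 F [-0.2 -0.6 -0.2] gap 1.000 q [-0.39  0.6   1.75  0.    0.79 -0.26]
 -> shift cm [-0.11 -0.66  0.63] turn 0.003
```

```bash
python3 -m jog '[[[0,0.3,0.15],0],[[0,0.52,0.3],0],[[0,0.52,0.3],0]]'
python3 -m jog '[[[0,0.3,0.15],0],[[0,0.52,0.3],0],[[0,0.52,0.3],0]]'
```

```text
t: 12.0
tcp_pos: [0.5361, -0.1001, 0.1199]
tool_rot: [-0.466, 0.532, -0.532, 0.466]
force: [-1.5, 0.5, 4.3]
finger_gap: 0.997
t: 12.25
tcp_pos: [0.539, -0.1005, 0.1149]
tool_rot: [0.466, -0.532, 0.532, -0.466]
force: [-2.2, -0.1, 4.0]
finger_gap: 1.0
```

```bash
python3 -m jog '[[[0,0.26,0.15],0],[[0,0.43,0.25],0],[[0,0.43,0.25],0]]'
python3 -m jog '[[[0,0.17,0.1],0],[[0,0.35,0.2],0],[[0,0.35,0.2],0]]'
python3 - <<'E'
from h import *
go(bw([-163,-75,131]),YAW-np.pi/2)
for n in ('side','scene'): snap(n,n+'6.png')
a=cv2.imread('pics/side6.png')[150:270,250:400];b=cv2.imread('pics/scene6.png')[165:285,230:380]
cv2.imwrite('pics/c6.png',cv2.resize(np.hstack([a,b]),None,fx=2.6,fy=2.6,interpolation=cv2.INTER_CUBIC))
E
```

```text
t: 12.5
tcp_pos: [0.5404, -0.1007, 0.1124]
tool_rot: [-0.467, 0.532, -0.531, 0.466]
force: [-8.7, 0.9, 18.2]
finger_gap: 1.001
t: 12.75
tcp_pos: [0.5408, -0.1007, 0.1118]
tool_rot: [-0.467, 0.532, -0.531, 0.465]
force: [-20.3, 1.6, 41.6]
finger_gap: 0.998
t 12.75 pos [ 0.5408 -0.1007  0.1118] ang -1.701 F [-20.3   1.6  41.6] gap 0.998 q [-0.39  0.63  1.73 -0.    0.78 -0.25]
 -> shift cm [-0.1  -1.91 -0.7 ] turn 0.004
```

The button bottomed out, with force along its axis. I'll release it now.

```bash
python3 -m jog '[[[0,-0.5,-0.3],0],[[0,-1.2,-0.7],0],[[0,-2,-1.5],0],[[0,-2.5,-3.5],0],[[0,-2.5,-6.5],0],[[0,-3,-9],0],[[0,-3,-9],0],[[0,-3,-9],0],[[0,-3,-9],0],[[0,-3,-9],0],[[0,-3,-9],0],[[0,-3,-9],0],[[0,-3,-9],0],[[0,-3,-9],0],[[0,-3,-9],0],[[0,-3,-9],0],[[0,-3,-9],0],[[0,-3,-9],0],[[0,-3,-9],0],[[0,-3,-9],0]]'
python3 -m jog '[[[0,0,-1],0],[[0,0,-1],0],[[0,0,-1],0],[[0,0,-1],0],[[0,0,-1],0],[[0,0,-1],0],[[0,0,-1],0],[[0,0,-1],0],[[0,0,-1],0],[[0,0,-1],0],[[0,0,-1],0],[[0,0,-1],0],[[0,0,-1],0],[[0,0,-1],0],[[0,0,-1],0],[[0,0,-1],0],[[0,0,-1],0],[[0,0,-1],0]]'
python3 - <<'E'
from h import *
go(bw([-260,85,200]),YAW)
for n in ('side','scene'): snap(n,n+'7.png')
a=cv2.imread('pics/side7.png')[150:270,250:400];b=cv2.imread('pics/scene7.png')[165:285,230:380]
cv2.imwrite('pics/c7.png',cv2.resize(np.hstack([a,b]),None,fx=2.6,fy=2.6,interpolation=cv2.INTER_CUBIC))
E
```

```text
t: 14.52
tcp_pos: [0.4543, -0.0892, 0.1366]
tool_rot: [0.466, -0.532, 0.532, -0.466]
force: [0.3, 0.1, -0.3]
finger_gap: 1.001
t: 16.02
tcp_pos: [0.4444, -0.0879, 0.1366]
tool_rot: [-0.466, 0.532, -0.532, 0.466]
force: [0.7, -0.9, 0.2]
finger_gap: 1.004
t 16.02 pos [ 0.4444 -0.0879  0.1366] ang -1.703 F [ 0.7 -0.9  0.2] gap 1.004 q [-0.44  0.5   1.96 -0.    0.68 -0.31]
 -> shift cm [-16.13  -6.34  -0.62] turn -1.568
```

View pics/c7.png

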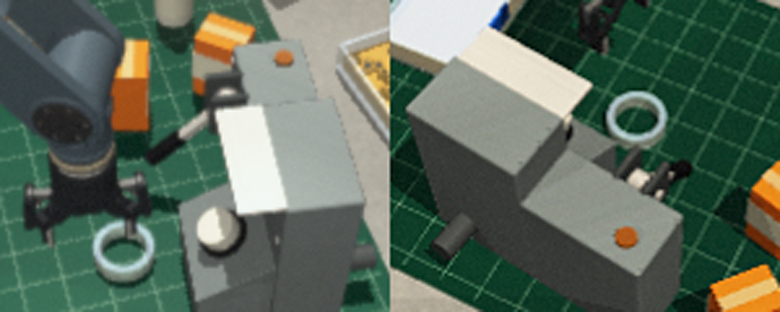

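The lever is fully down and the button is out again. Next I'll turn the tool back and approach the lever from the robot side.

```bash
python3 -m jog '[[[0,-3,0],-0.12],[[0,-6.3,0],-0.24],[[-2,-6.3,-0.6],-0.36],[[-4,-6.3,-0.6],-0.48],[[-6,-6.3,-0.6],-0.6],[[-8,-6.3,-0.6],-0.72],[[-10,-6.3,-0.6],-0.84],[[-12,-6.3,-0.6],-0.96],[[-14,-6.3,-0.6],-1.08],[[-16,-6.3,-0.6],-1.2],[[-16.1,-6.3,-0.6],-1.32],[[-16.1,-6.3,-0.6],-1.44],[[-16.1,-6.3,-0.6],-1.57],[[-16.1,-6.3,-0.6],-1.57],[[-16.1,-6.3,-0.6],-1.57]]' 6
python3 - <<'E'
from h import *
go(bw([-215,85,86]),YAW)
w=snap('wrist','w8.png')
q=1.658;a=.873-q
print(proj(w,[bw([-58-r*np.cos(a),85,160+r*np.sin(a)]) for r in (80,145)]).round())
im=w['frame'].astype(int);m=(im.max(2)<45).astype(np.uint8);m[300:]=0
n,l,st,c=cv2.connectedComponentsWithStats(m)
for i in range(1,n):
    if st[i,4]>80: print(st[i],c[i].round())
E
```

```text
t: 17.37
tcp_pos: [0.4595, 0.0726, 0.1996]
tool_rot: [-0.705, 0.048, -0.048, 0.705]
force: [0.2, -0.8, 0.1]
finger_gap: 0.704
t 17.37 pos [0.4595 0.0726 0.1996] ang -0.136 F [ 0.2 -0.8  0.1] gap 0.704 q [-0.08  0.39  1.88  0.    0.87 -1.52]
 -> shift cm [ 4.49 11.36  0.03] turn -0.001
[[323. 377.]
 [323. 293.]]
[231 253  27  47 740] [247. 281.]
[392 253  26  47 726] [401. 281.]
[215 265  16  12 101] [223. 271.]
[418 265  16  12 103] [425. 271.]
[203 285  18  15 172] [212. 292.]
[427 285  20  15 178] [436. 292.]
[314 291  22   9 103] [325. 294.]
```

View pics/w8.png

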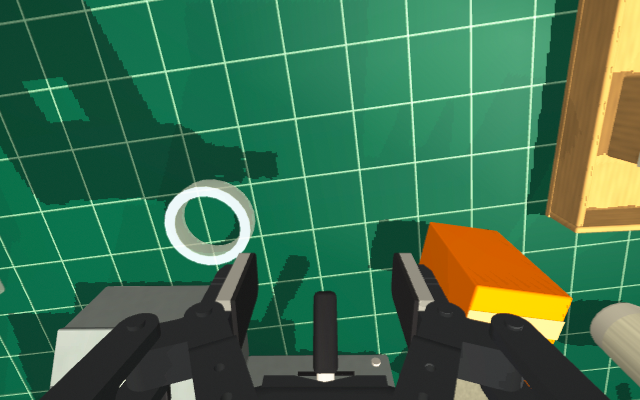

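Wrist view: the lever's black tip is at (325,291) against a prediction of (323,293). It is fully down and centred between the fingers. I'll advance and pinch.

```bash
python3 -m jog '[[[0,4,0.1],0],[[0,8,0.1],0],[[1,11.5,0.1],0],[[4,11.5,0.1],0],[[7,11.5,0.1],0],[[9,11.5,0.1],0],[[11,11.5,0.1],0],[[11.9,11.5,0.1],0],[[11.9,11.5,0.1],0],[[11.9,11.5,0.1],0]]'
python3 -c "
from h import *
go(bw([-141.4,85,84.6]),YAW)"
python3 -m jog '[[[0,0,0],0],[[0,0,0],0],[[0,0,0],0],[[0,0,0],0],[[0,0,0],0],[[0,0,0],0],[[0,0,0],0],[[0,0,0],0],[[0,0,0],0],[[0,0,0],0]]' 1.2 20
python3 - <<'E'
from h import *
go(bw([-141.4,85,84.6]),YAW)
r=118;a0=.873-1.658
for q in np.arange(1.6,-.01,-.1):
    a=.873-q; print('%.2f'%q,'[[%.1f,%.1f,0],0]'%((-r*np.cos(a)+r*np.cos(a0))/10,-(r*np.sin(a)-r*np.sin(a0))/10))
E
```

```text
t: 18.25
tcp_pos: [0.5767, 0.0577, 0.0843]
tool_rot: [-0.705, 0.048, -0.047, 0.706]
force: [0.3, 0.2, -0.1]
finger_gap: 0.705
t 18.25 pos [0.5767 0.0577 0.0843] ang -0.134 F [ 0.3  0.2 -0.1] gap 0.705 q [-0.09  0.7   1.67  0.    0.77 -1.53]
 -> shift cm [ 0.04 -0.03 -0.08] turn 0.001
t: 19.08
tcp_pos: [0.5764, 0.0572, 0.0848]
tool_rot: [0.706, -0.048, 0.046, -0.705]
force: [-3.2, -5.1, 4.0]
finger_gap: 0.231
t 19.08 pos [0.5764 0.0572 0.0848] ang -0.132 F [-3.2 -5.1  4. ] gap 0.231 q [-0.09  0.7   1.67 -0.    0.77 -1.53]
 -> shift cm [ 0.06  0.02 -0.02] turn 0.003
1.60 [[-0.5,-0.5,0],0]
1.50 [[-1.2,-1.4,0],0]
1.40 [[-1.9,-2.4,0],0]
1.30 [[-2.4,-3.5,0],0]
1.20 [[-2.8,-4.6,0],0]
1.10 [[-3.2,-5.7,0],0]
1.00 [[-3.4,-6.8,0],0]
0.90 [[-3.4,-8.0,0],0]
0.80 [[-3.4,-9.2,0],0]
0.70 [[-3.3,-10.4,0],0]
0.60 [[-3.0,-11.5,0],0]
0.50 [[-2.6,-12.6,0],0]
0.40 [[-2.2,-13.7,0],0]
0.30 [[-1.6,-14.7,0],0]
0.20 [[-0.9,-15.7,0],0]
0.10 [[-0.1,-16.6,0],0]
-0.00 [[0.8,-17.4,0],0]
```

Pinched: gap 0.231 × 85 ≈ 20 mm, as expected. Leading it round the arc in two calls.

```bash
python3 -m jog '[[[-0.5,-0.5,0],0],[[-1.2,-1.4,0],0],[[-1.9,-2.4,0],0],[[-2.4,-3.5,0],0],[[-2.8,-4.6,0],0],[[-3.2,-5.7,0],0],[[-3.4,-6.8,0],0],[[-3.4,-8,0],0],[[-3.4,-8,0],0]]' - 20
python3 -c "
from h import *
go(bw([-141.4-34,85,164.6]),YAW)"
python3 -m jog '[[[0,-1.2,0],0],[[0.1,-2.4,0],0],[[0.4,-3.5,0],0],[[0.8,-4.6,0],0],[[1.2,-5.7,0],0],[[1.8,-6.7,0],0],[[2.5,-7.7,0],0],[[3.3,-8.6,0],0],[[3.8,-9.1,0],0],[[4,-9.3,0],0],[[4,-9.3,0],0]]'
python3 -c "
from h import *
go(bw([-58-118*np.cos(.873),85,168+118*np.sin(.873)]),YAW)"
```

```text
t: 19.83
tcp_pos: [0.5445, 0.0612, 0.1666]
tool_rot: [0.706, -0.045, 0.048, -0.705]
force: [-0.3, -5.2, -1.2]
finger_gap: 0.23
t 19.83 pos [0.5445 0.0612 0.1666] ang -0.132 F [-0.3 -5.2 -1.2] gap 0.230 q [-0.09  0.54  1.71 -0.    0.89 -1.53]
 -> shift cm [-0.13  0.2   0.  ] turn 0.003
t: 20.75
tcp_pos: [0.5847, 0.0561, 0.2576]
tool_rot: [0.706, -0.046, 0.048, -0.705]
force: [2.1, -4.9, -3.3]
finger_gap: 0.229
t 20.75 pos [0.5847 0.0561 0.2576] ang -0.133 F [ 2.1 -4.9 -3.3] gap 0.229 q [-0.09  0.47  1.52 -0.    1.15 -1.53]
 -> shift cm [-0.03 -0.08 -0.03] turn 0.002
```

Near the top stop and still pinched. I'll open, rise straight up, then back away, and check.

```bash
python3 -m jog '[[[0,0,0],0],[[0,0,0],0],[[0,0,0],0],[[0,0,0],0],[[0,0,0],0],[[0,0,0],0],[[0,0,0],0],[[0,-2,0],0],[[0,-5,0],0],[[0,-8,0],0],[[-2,-9,0],0],[[-6,-9,0],0],[[-10,-9,0],0],[[-14,-9,0],0],[[-16,-9,0],0],[[-16,-9,0],0],[[-16,-9,0],0]]' 6
python3 - <<'E'
from h import *
go(bw([-260,85,200]),YAW)
s=snap('scene','s9.png');d=snap('side','d9.png')
for q in (0,.3,1.658):
    a=.873-q;w=[bw([-58-r*np.cos(a),85,160+r*np.sin(a)]) for r in (80,145)];print(q,proj(s,w).round().tolist(),proj(d,w).round().tolist())
a=cv2.imread('pics/scene9.png') if 0 else cv2.imread('pics/s9.png')
A=a[150:320,160:520];B=cv2.imread('pics/d9.png')[110:290,220:420]
A=cv2.resize(A,None,fx=2.2,fy=2.2);B=cv2.resize(B,None,fx=1.2,fy=1.2)
cv2.imwrite('pics/c9.png',A)
# dark pixels near predicted grip
for n,im,o in (('scene',s,'s'),('side',d,'d')):
    a=.873;p=proj(im,[bw([-58-112*np.cos(a),85,160+112*np.sin(a)])])[0].astype(int);print(n,p,im['frame'][p[1]-2:p[1]+3,p[0]-2:p[0]+3].mean((0,1)))
E
```

```text
t: 22.17
tcp_pos: [0.4246, 0.0783, 0.3482]
tool_rot: [-0.706, 0.046, -0.047, 0.706]
force: [0.1, 0.2, -0.4]
finger_gap: 0.706
t 22.17 pos [0.4246 0.0783 0.3482] ang -0.132 F [ 0.1  0.2 -0.4] gap 0.706 q [-0.08  0.14  1.75  0.    1.25 -1.52]
 -> shift cm [ 3.5  14.83 -0.09] turn 0.003
0 [[335.0, 213.0], [343.0, 193.0]] [[323.0, 178.0], [310.0, 169.0]]
0.3 [[338.0, 212.0], [348.0, 193.0]] [[318.0, 182.0], [301.0, 177.0]]
1.658 [[335.0, 232.0], [343.0, 230.0]] [[321.0, 201.0], [307.0, 211.0]]
scene [338 203] [16.72 16.12 16.6 ]
side [316 173] [27.84 28.92 27.36]
```

View pics/c9.png

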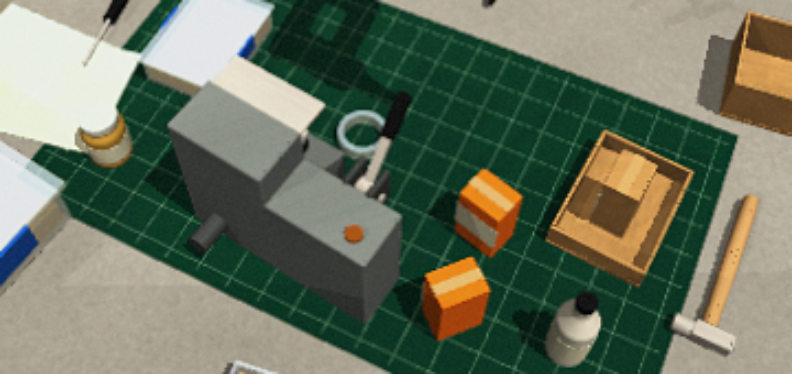

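The lever is up, its grip at (338,203) on the prediction for q = 0. The packet stands in the carton and everything else is in place. I'll hold about a second, confirm by pixel comparison that the lever stays, then hand in.

```bash
python3 -m jog '[[[0,0,0],0],[[0,0,0],0],[[0,0,0],0],[[0,0,0],0],[[0,0,0],0],[[0,0,0],0],[[0,0,0],0],[[0,0,0],0],[[0,0,0],0],[[0,0,0],0],[[0,0,0],0],[[0,0,0],0]]' && python3 - <<'E'
from h import *
s=snap('scene');o=cv2.imread('pics/s9.png')[:,:,::-1].astype(int)
f=s['frame'].astype(int)
print('lever/carton diff',abs(f-o)[185:250,310:480].max(),'grip',f[201:206,336:341].mean())
workorder.sign_off()
E
```

```text
t: 23.27
tcp_pos: [0.425, 0.0781, 0.3477]
tool_rot: [0.706, -0.047, 0.047, -0.706]
force: [-0.8, 0.5, -0.4]
finger_gap: 0.705
lever/carton diff 20 grip 16.413333333333334
the job is handed in; nothing more can be done
```

The trip test is done and handed in at about 23 s. I moved the packet into the carton on the mat, where it stands upright. Then I pressed the test button fully in, the lever dropped all the way down, and the button came back out. Last, I lifted the lever to the top and let go.

**Last checks:** the lever's grip is at its predicted top position in both camera views and had not moved a second later. The packet is upright in the carton, the tape roll and the other things in view look undisturbed, and the arm is clear of everything.

**What differed from the plan:**
- **Tool lean:** the moves cannot tilt the tool, so I did everything with it pointing straight down. I pressed the button with the front finger of the open gripper and gripped the packet near its robot-side edge.
- **Button force:** the last press step drove the button against its end stop, and the wrist read about 46 N. The force was along the button's axis, so I take it as fingertip load and not the gripper's body, but I did not check this separately.
- **Camera agreement:** the scene and side cameras disagreed by up to 8 mm on the box's position in y. I used the average, and the wrist camera then matched it within about 2 pixels.

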